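# Lock the drive hub onto the air-cushion machine

### The job

Take the orange hub from its grey stand and set it on the sloping metal collar of the blue machine, with its black grip bar in line with the two white marks, and let it rest there a moment. Then turn it by feel (the drive slot lies somewhere clockwise of the marks) until its hidden key drops into the slot and the hub sits fully home on the collar, and let go. Leave the other things on the table where they are.

Things in the scene. Friction and masses are not known exactly. Their poses are not given: they have to be found in the camera images.
- hub: Loose hub, 0.28 to 0.56 kg: orange disc 144 mm across, black grip bar on top, key below. Origin on the axis at the key's underside; z up out of the bar, x along bar and key (same after a half turn). Key z 0 to 14 mm, 100 mm long (x), 16 mm wide (lowest 4 mm: 12 wide); round pilot 106 mm across, z 14 to 30; orange disc z 30 to 40; bar z 40 to 76.
- hub_grip (a point): Centre of the hub's black grip bar, 58 mm above the hub's origin. The bar is 100 mm long (hub x), 22 mm wide (y), 36 mm high, with a white spot at each end of its top. Axes as the hub's.
- seat: Fixed metal collar standing 36 mm out of the machine's panel; 136 mm outside, 111 mm inside. Origin at its rim's centre; z out along its axis, 30 degrees from vertical, leaning to the machine's front. x is the line through two white marks on the panel (34 x 10 mm, 74 to 108 mm from the axis), 45 degrees counter-clockwise of uphill, seen looking down on the panel.
- seat_disc (a point): Centre of the top of the black drive disc in the collar, 18 mm below the rim; axes as the collar's. A 26 mm wide slot crosses it; a 5 N m brake holds it. The slot's angle is not told: 31 to 75 degrees clockwise (looking down, negative about z) of the marks. The hub's key rests on the disc (hub origin here) until turned into the slot, then drops 12 mm and the orange disc sits on the rim.
- stand: Fixed grey parking stand, open tube 132 mm outside, 114 mm inside, 40 mm high, origin at the centre of its underside on the table. The hub starts upright in it, the orange disc resting on its rim (hub origin 10 mm above the table), at any yaw.
- machine: Fixed blue machine, 310 mm deep (x), 280 mm wide (y); origin on the table 120 mm behind its front edge, mid width; x points to its rear. The panel slopes 30 degrees up from 65 mm high in front, facing the robot; rear tower 198 mm high, from 90 mm behind the origin. The collar's rim centre lies at (-38, 0, 151) mm.
- kraft_roll: Bystander: upright brown paper roll, 90 mm across, 120 mm high, origin at its underside.
- card_stand: Bystander: clear foot 60 x 75 mm with an upright white card 100 mm high, origin at its underside.
- tape_dispenser: Bystander: red tape dispenser 150 x 60 mm, 96 mm high, origin at its underside.
Mind the look-alikes: they are no part of the job. What is meant by the hub is not pink or yellow, and is the smaller of those in its own colour.

How it is judged:
By the outcome, as a careful person would: the job done as asked, in the order asked, and still so for the second after the job is handed in, with the robot touching nothing.
It also fails if it takes over 53 s, if anything falls off the work surface, if the arm or the gripper's body presses on something with over 40 N, if the wrist force passes 120 N, or if a joint passes its speed limit or range.

### The arm

A 6-joint arm with a two-finger parallel gripper is mounted at the origin on the work surface. World frame = base frame: x ahead of the robot, y to its left, z up, the work surface at z = 0. Lengths are in mm, angles in rad, forces in N, time in s.
With the tool pointing down it reaches from about 300 to 775 mm from the base axis. Payload 14.6 kg.
Tool frame: the origin (TCP) lies at the very end of the fingers, on their centre line; the grasp point (between the pads) lies 19 mm behind it; z points along the fingers, y is the line along which they close (so a half turn about z gives the same grasp; the last joint's range is limited). The gripper opens to 94 mm and grips with 3 to 60 N. Pads are 16 mm wide; open, the fingers measure 119 mm over their backs; the gripper's body (75 mm by 177 mm) begins 78 mm behind the grasp point.
Start: joints at [1.109, 0.3, 1.521, -0, 1.321, -0.067], TCP at [211.539, 507.681, 205.446] pointing down, gripper open.
Joint ranges: [-3.03, 3.03], [-0.79, 2.21], [0.23, 2.52], [-1.04, 4.18], [0, 3.07], [-2.55, 2.55]. Speed limits (rad/s): [2.22, 2.22, 2.57, 3.14, 3.14, 3.14].

### API

Orientations are given as [roll, pitch, yaw] about the fixed x, y, z axes, in that order (R = Rz(yaw) Ry(pitch) Rx(roll)).
In Python, from cell import manip, eyes, ticket gives the robot as it stands. The module is installed in compiled form; this text tells all that it offers.
- The arm moves only by the tool arm_command, never from a script. Its argument "plan" is a list of rows, each a list of 5 numbers: the opening, from -1 (shut) to 1 (fully open), then the shift along the tool's x, y, z in m, then the turn about the tool's z in rad. In form: [[jaw, dx, dy, dz, roll], ...]. A call has 1 to 20 rows; each row shifts and turns the commanded pose from where the row before left it, along the tool's axes as they then stand; what a row does not reach is not made up. A row lasts 1/8 s, in which the tool goes at most 62.5 mm and 10.7 degrees, less where a joint would pass 70% of its speed; a pose out of reach is approached as far as the arm can. A call is refused whole if a number of a shift passes 0.0625 or a number of a turn 0.188, either way. A call with a gripper value outside its range is refused whole. The fingers move at their own pace and stop on an object; "newtons" is the grip in N (left out, the last holds). Time passes only in rows, so rows that do not move let the fingers close. It gives the time, the measured TCP pose, the force, the opening and the grip force at its end, in the units of the state.
- manip.read_state(): the state, without advancing time (a new reading comes with each control period).
- eyes.camera(name): name is "scene" or "top" or "wrist"; returns a dict with "img" (400x640x3 uint8, blue, green, red), "z_map" (400x640 float32, mm along the optical axis (not along the pixel's ray), 0 where there is no reading), "fx", "fy", "cx", "cy" (pixels), "eye" and "orientation" of the camera in the world. Camera axes: x right, y down, z forward; pixel columns grow to the right and rows downward; lengths in mm; the calibration is good to about 2 mm. The wrist camera is an equidistant fisheye: a pixel r from the principal point sees the ray r / f radians off the axis. A picture is of the moment at which its call begins.
- ticket.sign_off(): hands the job in; it is judged then, once.
The state is a dict: "clock": time; "joints": joint angles; "qd": joint speeds; "effort": joint torques, N m; "eef_pos": TCP position; "eef_rot": TCP orientation; "wrist_force": force on the tool from outside, world axes, zero at the start; "moment": the same for the moment, N m; "finger_gap": finger opening in mm; "finger_force": force on a finger pad.
Only numpy, scipy, OpenCV 4.12 (cv2) and the standard library are available. Lean on these libraries where they do the work, as an engineer would, in place of code of your own. Each camera call takes 0.05 s, during which the arm holds its last target. There are 200 camera calls.

## Working session

There is one attempt and no reset: what is moved stays moved. The work goes in short steps, Python scripts to look and compute and a tool call to move; the robot and the scene stay as the last step left them, time stands still between calls to the robot, and variables do not carry over. Pictures are saved under pics/ and viewed, at most 10 in all, crops included, and the job is handed in when it is done.

Besides the shell and the picture viewer there is one more tool, called after "Request:" by a JSON object that holds its "op" and its "data", one argument or row to a line. arm_command: Moves the arm, as the interface text tells. Its arguments: {"type":"object","properties":{"plan":{"type":"array"},"newtons":{"type":"number"}},"required":["plan"]}

```bash
mkdir -p pics; cat > h.py <<'E'
import numpy as np,cv2
from cell import manip,eyes,ticket
from scipy.spatial.transform import Rotation as R
def rot(o):
    o=np.array(o,float)
    return o if o.shape==(3,3) else R.from_euler('xyz',o).as_matrix()
def cloud(c):
    z=c['z_map'];v,u=np.mgrid[:400,:640]
    P=np.dstack([(u-c['cx'])/c['fx']*z,(v-c['cy'])/c['fy']*z,z])
    W=P@rot(c['orientation']).T+np.array(c['eye']); W[z==0]=np.nan
    return W
E
python3 - <<'E'
from h import *
for n in('scene','top'):
    c=eyes.camera(n);cv2.imwrite(f'pics/{n}.png',c['img']);np.savez(f'{n}.npz',**{k:np.array(v) for k,v in c.items()})
    print(n,c['eye'],c['orientation'],c['fx'],c['cx'],c['cy'])
print(manip.read_state())
E
```

```text
scene [1014.03913383  440.1218014   907.2496433 ] [-2.34317553 -0.00459603  2.37317776] 380.5387401761486 318.1320957247858 200.19642339387065
top [ 372.57202189 -143.23309845 1029.7586646 ] [-3.04649973 -0.02501617 -1.60195397] 379.40401430083136 316.3457984491135 204.00084062229618
{'clock': 0.1, 'joints': array([ 1.10942126e+00,  3.00386356e-01,  1.52148668e+00, -2.24619922e-05,
        1.32067081e+00, -6.66249416e-02]), 'qd': array([-3.06974622e-04, -1.98605444e-03,  8.56381114e-05, -5.36518178e-04,
        8.83129836e-04, -6.69705683e-05]), 'effort': array([-5.88285457e-04, -5.32648408e+01, -3.53275466e+01,  7.08730705e-02,
        2.35499628e-02, -9.11484358e-05]), 'eef_pos': array([211.44271832, 507.4997084 , 204.97274104]), 'eef_rot': array([-3.14064212e+00, -4.16169225e-05,  2.74684808e+00]), 'wrist_force': array([ 0.53003841, -0.2178272 ,  0.01836798]), 'moment': array([ 0.03767635,  0.00446487, -0.03325234]), 'finger_force': 0.0, 'finger_gap': 93.78148478451551}
```

View pics/scene.png

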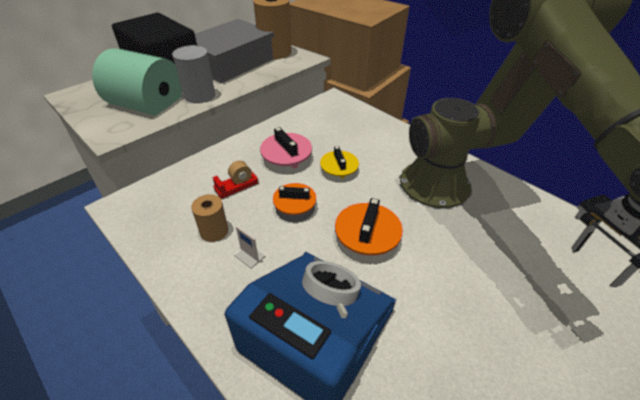

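View pics/top.png

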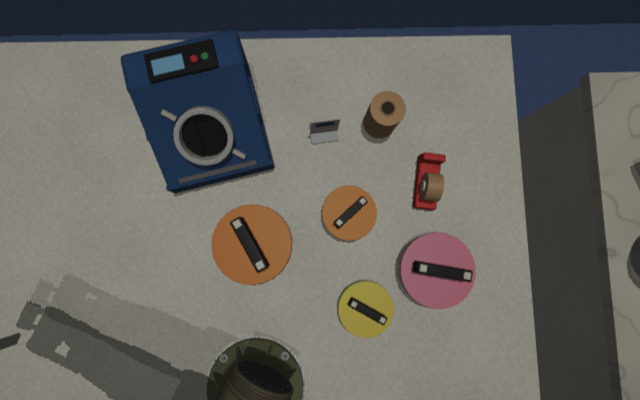

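The scene view shows hub-like discs at (295,200) small orange, (368,230) large orange, (286,150) pink and (340,163) yellow. The top view shows them at (349,213) small orange, (252,244) large orange, (438,270) pink and (366,309) yellow. I choose the small orange at (349,213). In the top view the collar is at (204,136), with marks at (168,115) and (238,154).

```bash
cat > m.py <<'E'
from h import *
c={k:v for k,v in np.load('top.npz').items()};W=cloud(c);img=c['img']
hsv=cv2.cvtColor(img,cv2.COLOR_BGR2HSV);v,u=np.mgrid[:400,:640]
def reg(cu,cv_,r):return np.hypot(u-cu,v-cv_)<r
# hub: intersect rays with plane z (known)
Rm=rot(c['orientation']);e=np.array(c['eye'])
def ray(pu,pv,z):
    d=Rm@np.array([(pu-c['cx'])/c['fx'],(pv-c['cy'])/c['fy'],1]);return e+d*(z-e[2])/d[2]
m=reg(349,213,36)&(hsv[...,0]<20)&(hsv[...,1]>130)
m2=cv2.morphologyEx(m.astype(np.uint8),cv2.MORPH_CLOSE,np.ones((15,15)))
P=W[m];print('disc z',np.nanmedian(P[:,2]))
(cu,cv_),ax,_=cv2.fitEllipse(max(cv2.findContours(m2,0,1)[0],key=len));print(cu,cv_,ax,'disc c',ray(cu,cv_,50))
w=reg(349,213,30)&(hsv[...,1]<90)&(hsv[...,2]>130)
n,l,s,ct=cv2.connectedComponentsWithStats(w.astype(np.uint8))
S=[]
for i in range(1,n):
    if s[i,4]>5: p=ray(*ct[i],86);S.append(p);print('spot',ct[i],s[i,4],p)
b=reg(349,213,30)&(W[...,2]>75);print('bar top z',np.median(W[b][:,2]),b.sum(),W[b].mean(0))
S=np.array(S)
if len(S)==2:d=S[1]-S[0];print('bar mid',S.mean(0),'yaw deg',np.degrees(np.arctan2(d[1],d[0])),np.linalg.norm(d))
# marks
w=reg(204,136,52)&~reg(204,136,30)&(hsv[...,1]<90)&(hsv[...,2]>110)
n,l,s,ct=cv2.connectedComponentsWithStats(w.astype(np.uint8))
for i in range(1,n):
    if s[i,4]>15: q=W[l==i];print('mark',ct[i],s[i],np.nanmean(q,0))
# panel plane and collar
blue=(hsv[...,0]>95)&(hsv[...,0]<125)&(hsv[...,1]>120)&reg(204,125,60)&~reg(204,136,42)&(v<188)
q=W[blue];q=q[np.isfinite(q).all(1)]
nn=None
for k in range(8):
    mu=q.mean(0) if k==0 else q[ok].mean(0);A=(q if k==0 else q[ok])-mu
    nn=np.linalg.svd(A,full_matrices=False)[2][2];nn*=np.sign(nn[2]);ok=abs((q-mu)@nn)<4
print('panel n',nn,ok.sum(),'tilt',np.degrees(np.arccos(nn[2])),'yaw rear',np.degrees(np.arctan2(-nn[1],-nn[0])),mu)
hh=(W-mu)@nn
for lo,hi in((30,42),):
    r=reg(204,136,45)&(hh>lo)&(hh<hi);q=W[r];print('rim',r.sum(),np.median(hh[r]))
    r8=r.astype(np.uint8);k=max(cv2.findContours(r8,0,1)[0],key=len)
    # circle fit in panel plane
    xa=np.cross([0,0,1],nn);xa/=np.linalg.norm(xa);ya=np.cross(nn,xa)
    a,bb=(q-mu)@xa,(q-mu)@ya
    from scipy.optimize import least_squares
    f=least_squares(lambda p:np.clip(abs(np.hypot(a-p[0],bb-p[1])-61.75)-6.2,0,None),[a.mean(),bb.mean()],loss='soft_l1')
    C=mu+xa*f.x[0]+ya*f.x[1]+nn*np.median(hh[r]);print('rim centre',C,f.cost)
    rr=np.hypot(a-f.x[0],bb-f.x[1]);print(np.percentile(rr,[2,10,50,90,98]))
cv2.imwrite('pics/crop.png',np.hstack([cv2.resize(img[165:261,301:397],(400,400),interpolation=2),cv2.resize(img[86:186,154:254],(400,400),interpolation=2)]))
E
python3 m.py
```

```text
disc z 48.92508701886459
348.7199401855469 212.75807189941406 (53.06995391845703, 53.216129302978516) disc c [ 440.00997606 -253.93160773   50.        ]
spot [357.93055556 206.30902778] 288 [ 453.03400986 -273.61936909   86.        ]
spot [362.  200.5] 16 [ 467.36077133 -284.46676285   86.        ]
spot [338.64705882 222.        ] 17 [ 415.20310438 -223.8055299    86.        ]
bar top z 84.48179528934361 347 [ 439.18787805 -254.53895822   84.51020317]
mark [168.10204082 114.97959184] [162 111  14   9  49] [672.78991256 171.19898009 162.03212433]
mark [238.64102564 153.56410256] [233 150  12   8  39] [592.26146858  20.01265373  97.5954869 ]
mark [217.73076923 185.19230769] [208 182  21   6  26] [529.39907991  95.22919494  -1.90421917]
panel n [-0.48723224 -0.11065772  0.866233  ] 4635 tilt 29.976202633211276 yaw rear 12.795668611267597 [682.23510982  95.35439235 144.03439635]
rim 932 35.720222746566975
rim centre [619.84574366  92.87850144 149.86208413] 4.1236073585400215
[55.20321382 56.17974531 61.55628181 66.57903584 67.51391372]
```

View pics/crop.png

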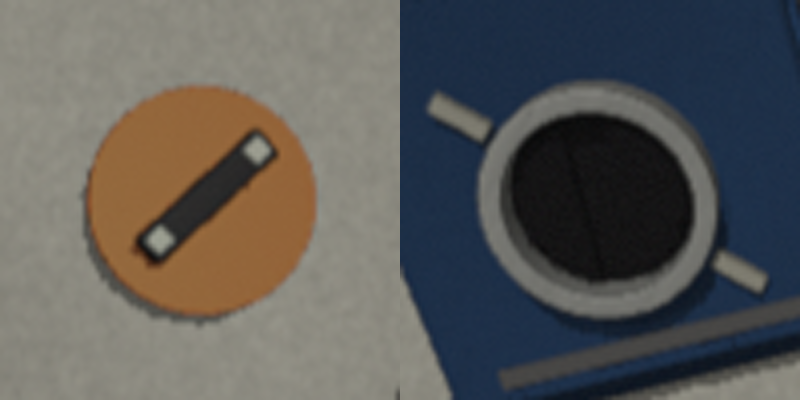

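The crop confirms it: the small orange hub has its bar spots at (258,150) and (158,242). The collar sits between its two white marks at (460,115) and (742,270).

The rows can't tilt the tool, but the seat leans 30°. I'll first test in free space how the arm behaves past its reach.

Request:
{"op": "arm_command", "data": {
  "plan": [
    [1,0,0.06,0,0],
    [1,0,0.06,0,0],
    [1,0,0.06,0,0],
    [1,0,0.06,0,0],
    [1,0,0.06,0,0],
    [1,0,0.06,0,0],
    [1,0,0.06,0,0]
  ]
}}

```text
clock: 0.98
eef_pos: [324.6, 778.2, 176.3]
eef_rot: [3.101, -0.001, 2.747]
wrist_force: [0.1, 0.9, -0.8]
finger_gap: 94.2
finger_force: 0.0
```

Request:
{"op": "arm_command", "data": {
  "plan": [
    [1,0,0.06,0,0],
    [1,0,0.06,0,0],
    [1,0,0.06,0,0],
    [1,0,0.06,0,0]
  ]
}}

```text
clock: 1.48
eef_pos: [342.8, 822.0, 161.6]
eef_rot: [2.945, 0.0, 2.747]
wrist_force: [-0.1, -0.3, -0.7]
finger_gap: 94.2
finger_force: 0.0
```

Request:
{"op": "arm_command", "data": {
  "plan": [
    [1,0,-0.06,0,0],
    [1,0,-0.06,0,0],
    [1,0,-0.06,0,0]
  ]
}}

```text
clock: 1.85
eef_pos: [306.7, 733.5, 144.2]
eef_rot: [2.945, -0.0, 2.747]
wrist_force: [0.6, 1.3, 1.8]
finger_gap: 94.2
finger_force: 0.0
```

Request:
{"op": "arm_command", "data": {
  "plan": [
    [1,0,-0.058,-0.018,0],
    [1,0,-0.058,-0.018,0],
    [1,0,-0.058,-0.018,0],
    [1,0,-0.058,-0.018,0],
    [1,0,-0.058,-0.018,0],
    [1,0,-0.058,-0.018,0],
    [1,0,-0.058,-0.012,0],
    [1,0,-0.058,-0.012,0],
    [1,0,-0.058,-0.012,0],
    [1,0,-0.058,-0.012,0],
    [1,0,-0.058,-0.012,0]
  ]
}}

```text
clock: 3.22
eef_pos: [75.2, 175.1, 177.5]
eef_rot: [2.977, -0.002, 2.746]
wrist_force: [0.9, -0.0, 0.4]
finger_gap: 94.2
finger_force: 0.0
```

```bash
python3 -c "
from h import *
print(manip.read_state()['joints'])"
```

```text
[ 0.90641981 -0.79017883  2.43807524  0.04627175  1.3357135  -0.2762003 ]
```

Request:
{"op": "arm_command", "data": {
  "plan": [
    [1,0,-0.04,-0.007,0],
    [1,0,-0.04,-0.007,0],
    [1,0,-0.04,-0.007,0]
  ]
}}

```text
clock: 3.6
eef_pos: [70.8, 155.8, 163.2]
eef_rot: [3.043, -0.003, 2.748]
wrist_force: [0.2, 0.2, 1.0]
finger_gap: 94.3
finger_force: 0.0
```

```bash
python3 -c "
from h import *
print(manip.read_state()['joints'])"
```

```text
[ 0.87747714 -0.78891407  2.46477977  0.03224539  1.37201082 -0.30411841]
```

Request:
{"op": "arm_command", "data": {
  "plan": [
    [1,0,0,0,0.175],
    [1,0,0,0,0.175],
    [1,0,0,0,0.175],
    [1,0,0,0,0.175],
    [1,0,0,0,0.175],
    [1,0,0,0,0.175],
    [1,0,0,0,0.175],
    [1,0,0,0,0.175],
    [1,0,0,0,0.17],
    [1,-0.04,0,0,0],
    [1,-0.04,0,0,0],
    [1,-0.04,0,0,0]
  ]
}}

```text
clock: 5.1
eef_pos: [69.1, 129.8, 137.7]
eef_rot: [-3.133, -0.031, 1.18]
wrist_force: [0.3, -0.4, -0.1]
finger_gap: 94.1
finger_force: 0.0
```

```bash
python3 -c "
from h import *
s=manip.read_state();print(s['joints'],rot(s['eef_rot'])[:,2])"
```

```text
[ 0.79227314 -0.78881861  2.52015582  0.02014505  1.38534426  1.17988971] [ 0.00341851  0.03165933 -0.99949287]
```

Request:
{"op": "arm_command", "data": {
  "plan": [
    [1,-0.035,0,0,0],
    [1,0.05,0,-0.03,0]
  ]
}}

```text
clock: 5.35
eef_pos: [90.8, 167.5, 168.6]
eef_rot: [-3.131, -0.014, 1.174]
wrist_force: [0.7, -0.7, 2.3]
finger_gap: 94.2
finger_force: 0.0
```

```bash
cat >> h.py <<'E'
def go(rows,p,M):
    p=np.array(p,float);M=np.array(M)
    for r in rows:
        p=p+M@np.array(r[1:4])*1000;M=M@R.from_rotvec([0,0,r[4]]).as_matrix()
    return p,M
def st():
    s=manip.read_state();return np.array(s['eef_pos']),rot(s['eef_rot'])
E
python3 -c "
from h import *
s=manip.read_state();p,M=st();print(p,s['eef_rot'],s['joints'],M[:,2]); 
# suggested shift per row in current tool axes at each yaw, going p->via
yaw=np.radians(-49.3);x=M[:,0];y0=np.arctan2(x[1],x[0]);print('turn',y0-yaw)
print(M.T@(np.array([300,330,205])-p), M.T@(np.array([440,-254,150])-np.array([300,330,205])))
"
```

```text
[ 90.77859302 167.53681094 168.63609556] [-3.13087122 -0.01356879  1.17410576] [ 0.86009452 -0.62332407  2.38809996  0.01469152  1.36724435  1.25381129] [-0.00464658  0.01665634 -0.99985048]
turn 2.0345530767410374
[231.15568764 129.83991794 -34.62459051] [-485.25943532  355.26592222   44.61395464]
```

Request:
{"op": "arm_command", "data": {
  "plan": [
    [1,0.047,0.026,-0.007,0],
    [1,0.047,0.026,-0.007,0],
    [1,0.047,0.026,-0.007,0],
    [1,0.047,0.026,-0.007,0],
    [1,0.047,0.026,-0.007,0],
    [1,-0.0485,0.0355,0,0],
    [1,-0.0485,0.0355,0,0],
    [1,-0.0485,0.0355,0,0],
    [1,-0.0485,0.0355,0,0],
    [1,-0.0485,0.0355,0,0],
    [1,-0.0485,0.0355,0,0],
    [1,-0.0485,0.0355,0,0],
    [1,-0.0485,0.0355,0,0],
    [1,-0.0485,0.0355,0,0],
    [1,-0.0485,0.0355,0,0]
  ]
}}

```text
clock: 7.22
eef_pos: [442.1, -251.4, 194.6]
eef_rot: [-3.129, -0.012, 1.178]
wrist_force: [0.2, 0.5, 0.4]
finger_gap: 94.1
finger_force: 0.0
```

Request:
{"op": "arm_command", "data": {
  "plan": [
    [1,0,0,0,0.17],
    [1,0,0,0,0.17],
    [1,0,0,0,0.17],
    [1,0,0,0,0.17],
    [1,0,0,0,0.17],
    [1,0,0,0,0.17],
    [1,0,0,0,0.17],
    [1,0,0,0,0.17],
    [1,0,0,0,0.17],
    [1,0,0,0,0.17],
    [1,0,0,0,0.17],
    [1,0,0,0,0.17]
  ]
}}

```text
clock: 8.72
eef_pos: [441.9, -249.3, 194.5]
eef_rot: [-3.137, 0.017, -0.867]
wrist_force: [-0.4, 0.1, 0.6]
finger_gap: 94.0
finger_force: 0.0
```

```bash
python3 -c "
from h import *
c=eyes.camera('wrist');cv2.imwrite('pics/w1.png',c['img']);np.savez('w1.npz',**{k:np.array(v) for k,v in c.items()})
s=manip.read_state();p,M=st();print(p,s['eef_rot'],s['joints'][5],M[:,2]);x=M[:,0]
print('yaw',np.degrees(np.arctan2(x[1],x[0])),M.T@(np.array([440.5,-254,110])-p))
print(c['eye'],c['orientation'],c['fx'],c['cx'],c['cy'])
"
```

```text
[ 441.92482192 -249.26926092  194.55634442] [-3.1369154   0.01741635 -0.87552717] 1.8528019442147725 [-0.00756452  0.01636907 -0.9998374 ]
yaw -50.16401140495742 [ 4.19209203  4.51973209 84.47593608]
[ 485.77433504 -301.5212004   372.09204649] [ 2.89302163  0.00330977 -2.43739193] 309.70691628693146 322.5755189148429 197.17769541451025
```

View pics/w1.png

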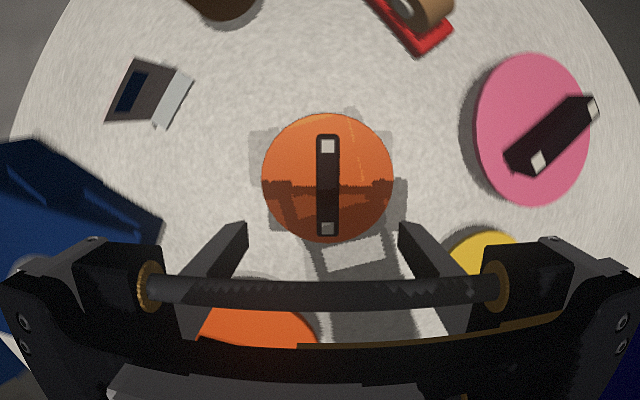

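The wrist view shows the small orange hub centred at (327,178), with its bar spots at (328,146) and (328,228) between the fingers. The card stand is at (150,95), the tape dispenser at (415,25) and the pink disc at (532,130).

```bash
cat >> h.py <<'E'
def fray(c,pu,pv,z):
    dx,dy=(pu-c['cx']),(pv-c['cy']);r=np.hypot(dx,dy);t=r/c['fx']
    d=rot(c['orientation'])@np.array([np.sin(t)*dx/r,np.sin(t)*dy/r,np.cos(t)]);e=np.array(c['eye'])
    return e+d*(z-e[2])/d[2]
E
python3 -c "
from h import *
c=dict(np.load('w1.npz'));p,M=st()
g=c['img'].min(2);v,u=np.mgrid[:400,:640]
P=[]
for a,b in((328,146),(328,228)):
    w=(abs(u-a)<11)&(abs(v-b)<11); h=cv2.cvtColor(c['img'],cv2.COLOR_BGR2HSV); k=w&(h[...,1]<70)&(g>(110 if b<200 else 75));P.append(fray(c,u[k].mean(),v[k].mean(),86));print(k.sum(),u[k].mean(),v[k].mean())
P=np.array(P);d=P[0]-P[1];print(P,np.linalg.norm(d),np.degrees(np.arctan2(d[1],d[0])),'mid',P.mean(0),'tool',M.T@(P.mean(0)-p),M.T@(d/np.linalg.norm(d)))
"
```

```text
159 327.37735849056605 146.0314465408805
38 325.5 226.39473684210526
[[ 467.63349611 -285.54804293   86.        ]
 [ 418.18724864 -224.92122067   86.        ]] 78.23389908451105 -50.79987639916752 mid [ 442.91037238 -255.2346318    86.        ] tool [  7.10180157   3.57179296 108.43359066] [ 0.99978677  0.01101614 -0.01746611]
```

Request:
{"op": "arm_command", "data": {
  "plan": [
    [1,0.0065,0.004,0.035,0],
    [1,0,0,0.035,0],
    [1,0,0,0.03,0],
    [1,0,0,0.022,0],
    [1,0,0,0.016,0],
    [1,0,0,0,0],
    [-1,0,0,0,0],
    [-1,0,0,0,0],
    [-1,0,0,0,0],
    [-1,0,0,0,0],
    [-1,0,0,0,0]
  ],
  "newtons": 50
}}

```text
clock: 10.15
eef_pos: [443.0, -253.9, 56.9]
eef_rot: [-3.136, 0.016, -0.862]
wrist_force: [0.6, 1.1, -0.5]
finger_gap: 47.0
finger_force: 0.0
```

Request:
{"op": "arm_command", "data": {
  "plan": [
    [-1,0,0,0,0],
    [-1,0,0,0,0],
    [-1,0,0,0,0],
    [-1,0,0,0,0]
  ]
}}

```text
clock: 10.65
eef_pos: [442.9, -254.1, 56.8]
eef_rot: [-3.136, 0.016, -0.862]
wrist_force: [-1.5, -1.7, 2.0]
finger_gap: 21.7
finger_force: 50.0
```

```bash
python3 -c "
from h import *
print(manip.read_state())"
```

```text
{'clock': 10.65, 'joints': array([-0.59737282,  0.39972508,  1.7655352 ,  0.01095361,  0.9903491 ,
        1.82976482]), 'qd': array([-0.00041037,  0.00106103, -0.00070583,  0.0022304 ,  0.00038826,
       -0.00041494]), 'effort': array([ 6.36191256e-01, -5.22757065e+01, -2.88874948e+01,  5.69699798e-01,
       -1.41930892e-01,  2.82134843e-02]), 'eef_pos': array([ 442.93137663, -254.0561513 ,   56.84977255]), 'eef_rot': array([-3.13641655,  0.01589969, -0.86237134]), 'wrist_force': array([-1.49919751, -1.6841429 ,  1.98204934]), 'moment': array([-0.31594701,  0.52558058,  0.07235369]), 'finger_force': 49.990020990371704, 'finger_gap': 21.671148524820616}
```

Request:
{"op": "arm_command", "data": {
  "plan": [
    [-1,0,0,-0.03,0],
    [-1,0,0,-0.05,0],
    [-1,0,0,-0.03,-0.17],
    [-1,0,0,-0.02,-0.17],
    [-1,0,0,-0.02,-0.17],
    [-1,0,0,-0.02,-0.17],
    [-1,0,0,-0.02,-0.17],
    [-1,0,0,-0.02,-0.17],
    [-1,0,0,-0.02,-0.17],
    [-1,0,0,-0.02,-0.17],
    [-1,0,0,-0.02,-0.17],
    [-1,0,0,-0.02,-0.17],
    [-1,0,0,0,-0.17],
    [-1,0,0,0,0]
  ]
}}

```text
clock: 12.4
eef_pos: [444.7, -258.3, 346.3]
eef_rot: [-3.127, -0.01, 1.006]
wrist_force: [-0.6, 0.4, -3.3]
finger_gap: 21.2
finger_force: 50.0
```

```bash
python3 -c "
from h import *
s=manip.read_state();p,M=st();print(p,s['eef_rot'],s['joints'],M[:,2],s['wrist_force'],s['finger_gap']);print(M.T@(np.array([700,160,345])-p))
c=eyes.camera('top');cv2.imwrite('pics/t2.png',c['img'])"
```

```text
[ 444.7359179  -258.32646012  346.26828808] [-3.12689543 -0.01012308  1.00643433] [-0.60248594  0.16130001  1.36963303  0.00956888  1.62573017 -0.03774494] [-0.00700375  0.01641315 -0.99984077] [-0.62776187  0.42853869 -3.34492973] 21.163162318475326
[489.9534916  -7.9804457   6.3463347]
```

Request:
{"op": "arm_command", "data": {
  "plan": [
    [-1,0.058,0.001,0,0],
    [-1,0.058,0.001,0,0],
    [-1,0.058,0.001,0,0],
    [-1,0.058,0.001,0,0],
    [-1,0.058,0.001,0,0],
    [-1,0.058,0.001,0,0],
    [-1,0.058,0.001,0,0],
    [-1,0.058,0.001,0,0],
    [-1,0.041,0.044,0,0],
    [-1,0.041,0.044,0,0],
    [-1,0.041,0.044,0,0],
    [-1,0.041,0.044,0,0],
    [-1,0.041,0.044,0,0],
    [-1,0.041,0.044,0,0]
  ]
}}

```text
clock: 14.2
eef_pos: [826.4, 154.8, 273.9]
eef_rot: [3.045, -0.113, 1.007]
wrist_force: [-0.4, -0.6, -3.4]
finger_gap: 21.5
finger_force: 50.0
```

```bash
cat > s.py <<'E'
from h import *
np.set_printoptions(precision=3,suppress=True)
n=np.array([-.4872,-.1107,.8662]);n/=np.linalg.norm(n);up=np.array([0,0,1])-n*n[2];up/=np.linalg.norm(up)
C=np.array([619.85,92.88,150.5])
sx=(up+np.cross(n,up))/2**.5
S=np.c_[sx,np.cross(n,sx),n]
if __name__=='__main__':
    s=manip.read_state();p,M=st();print(s['clock'],p,s['joints'],'toolz',M[:,2],'want',-n)
    x=M[:,0];print('angle of tool x about n vs marks',np.degrees(np.arctan2(x@S[:,1],x@S[:,0])),'F',s['wrist_force'],s['moment'],s['finger_gap'])
    print('tcp in seat',S.T@(p-C))
E
python3 s.py
```

```text
14.2 [826.426 154.79  273.851] [0.134 1.021 0.236 0.025 1.737 0.709] toolz [ 0.142  0.044 -0.989] want [ 0.487  0.111 -0.866]
angle of tool x about n vs marks 1.4885641023270573 F [-0.35  -0.606 -3.425] [-0.18   0.226 -0.075] 21.523542896279864
tcp in seat [ 185.693 -165.045   -0.65 ]
```

Request:
{"op": "arm_command", "data": {
  "plan": [
    [-1,0.036,0.038,-0.03,0],
    [-1,0.036,0.038,-0.03,0],
    [-1,0.036,0.038,-0.03,0],
    [-1,0.036,0.038,-0.03,0],
    [-1,0.036,0.038,-0.03,0]
  ]
}}

```text
clock: 14.82
eef_pos: [829.8, 155.7, 374.7]
eef_rot: [2.914, -0.229, 1.031]
wrist_force: [0.4, -0.5, -2.7]
finger_gap: 21.2
finger_force: 50.0
```

```bash
python3 s.py
```

```text
14.825 [829.803 155.736 374.685] [0.131 0.907 0.235 0.033 1.68  0.707] toolz [ 0.307  0.074 -0.949] want [ 0.487  0.111 -0.866]
angle of tool x about n vs marks 0.2818432464856927 F [ 0.39  -0.455 -2.712] [-0.141  0.484 -0.022] 21.249599351916146
tcp in seat [ 223.586 -202.692   84.945]
```

Request:
{"op": "arm_command", "data": {
  "plan": [
    [-1,0.037,0.039,-0.025,0],
    [-1,0.037,0.039,-0.025,0],
    [-1,0.037,0.039,-0.025,0],
    [-1,0.037,0.039,-0.025,0],
    [-1,0.037,0.039,-0.025,0]
  ]
}}

```text
clock: 15.45
eef_pos: [827.7, 155.5, 464.8]
eef_rot: [2.782, -0.339, 1.066]
wrist_force: [0.0, -0.4, -3.5]
finger_gap: 21.7
finger_force: 50.0
```

```bash
python3 s.py
```

```text
15.45 [827.725 155.528 464.769] [0.129 0.809 0.236 0.043 1.61  0.708] toolz [ 0.458  0.102 -0.883] want [ 0.487  0.111 -0.866]
angle of tool x about n vs marks -0.2662840988049733 F [ 0.04  -0.408 -3.457] [-0.171  0.683  0.022] 21.66173415093955
tcp in seat [ 254.325 -233.066  164.014]
```

One more row, then retreat to above the collar.

Request:
{"op": "arm_command", "data": {
  "plan": [
    [-1,0.037,0.039,-0.025,0],
    [-1,-0.01,-0.01,0,0]
  ]
}}

```text
clock: 15.7
eef_pos: [813.1, 152.3, 479.3]
eef_rot: [2.752, -0.362, 1.075]
wrist_force: [0.5, -0.5, -3.6]
finger_gap: 21.5
finger_force: 50.0
```

```bash
python3 s.py; python3 -c "
from s import *
p,M=st();print(M.T@(C+n*120-p))"
```

```text
15.7 [813.066 152.293 479.314] [0.126 0.702 0.394 0.045 1.522 0.704] toolz [ 0.49   0.108 -0.865] want [ 0.487  0.111 -0.866]
angle of tool x about n vs marks -0.27127739566148523 F [ 0.469 -0.464 -3.614] [-0.175  0.632 -0.005] 21.48772437688462
tcp in seat [ 250.335 -228.944  184.114]
[-251.377 -228.028   63.298]
```

Request:
{"op": "arm_command", "data": {
  "plan": [
    [-1,-0.0315,-0.0285,0.004,0],
    [-1,-0.0315,-0.0285,0.004,0],
    [-1,-0.0315,-0.0285,0.005,0],
    [-1,-0.0315,-0.0285,0.007,0],
    [-1,-0.0315,-0.0285,0.01,0],
    [-1,-0.0315,-0.0285,0.01,0],
    [-1,-0.0315,-0.0285,0.011,0],
    [-1,-0.031,-0.0285,0.012,0],
    [-1,0,0,0,0],
    [-1,0,0,0,0]
  ]
}}

```text
clock: 16.95
eef_pos: [574.2, 82.8, 264.9]
eef_rot: [2.754, -0.361, 1.075]
wrist_force: [0.5, -0.5, -3.1]
finger_gap: 21.6
finger_force: 50.0
```

```bash
python3 s.py; python3 -c "
from h import *
for k in('scene','wrist','top'):
    c=eyes.camera(k);np.savez(k+'3.npz',**{k:np.array(v) for k,v in c.items()});cv2.imwrite(f'pics/{k}3.png',c['img'])
i=cv2.imread('pics/wrist3.png');t=cv2.imread('pics/top3.png')[60:210,100:300];q=cv2.imread('pics/scene3.png')[200:360,230:443]
cv2.imwrite('pics/c3.png',np.vstack([cv2.resize(i[:,120:520],(800,600))[:300],np.hstack([cv2.resize(t,(400,300)),cv2.resize(q,(400,300))])]))"
```

```text
16.95 [574.241  82.768 264.854] [0.039 0.044 1.765 0.121 0.819 0.547] toolz [ 0.488  0.107 -0.866] want [ 0.487  0.111 -0.866]
angle of tool x about n vs marks -0.26483755382039376 F [ 0.45 -0.47 -3.07] [-0.204  0.647 -0.051] 21.556106087955005
tcp in seat [ 11.96  -11.613 122.399]
```

View pics/c3.png

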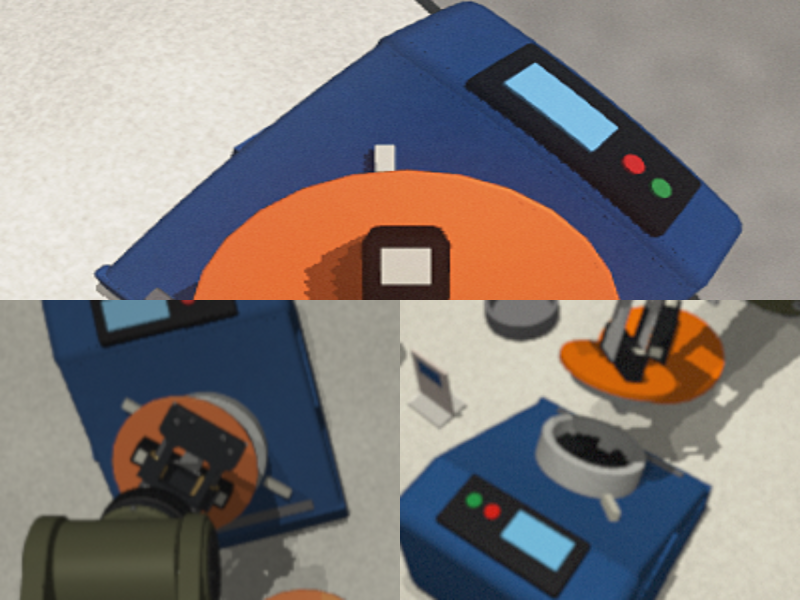

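The composite shows the hub held parallel to the collar. The bar's spot at (405,265) is near the line of the upper mark at (385,158), and the collar is clear below. Next I'll check the collar centre from the wrist and scene views.

```bash
cat > k.py <<'E'
from s import *
from scipy.optimize import least_squares
c=dict(np.load('wrist3.npz'));h=cv2.cvtColor(c['img'],cv2.COLOR_BGR2HSV);v,u=np.mgrid[:400,:640]
def pl(pu,pv,P0):
    a=fray(c,pu,pv,0);e=np.array(c['eye']);d=a-e;return e+d*(((P0-e)@n)/(d@n))
k=(abs(u-312)<10)&(abs(v-105)<11)&(h[...,1]<70)&(h[...,2]>130)
for q in sorted(set(v[k])):pass
print('mark px',u[k].mean(),v[k].min(),v[k].max(),k.sum())
for b in(v[k].min(),v[k].min()+6,v[k].max()-3):
    kk=k&(abs(v-b)<2);print('mark in seat',S.T@(pl(u[kk].mean(),b,C-36*n)-C))
# hub spot (x=+42ish) at bar top: 76-? above origin ; plane through tcp +29 n
p,M=st()
k=(abs(u-322)<20)&(abs(v-177)<16)&(h[...,1]<70)&(h[...,2]>130)
P=pl(u[k].mean(),v[k].mean(),p+M[:,2]*-29.2);print('spot in tool',M.T@(P-p),k.sum(),u[k].mean(),v[k].mean())
for f in('scene','scene3','top'):
    c=dict(np.load(f+'.npz'));W=cloud(c);q=(W-C)@S
    m=(abs(q[...,2])<5)&(np.hypot(q[...,0],q[...,1])<80);a=q[m]
    r=least_squares(lambda t:np.clip(abs(np.hypot(a[:,0]-t[0],a[:,1]-t[1])-61.75)-6.2,0,None),[0,0],loss='soft_l1')
    print(f,m.sum(),'rim centre in seat',r.x,np.median(a[:,2]))
E
python3 k.py
```

```text
mark px 312.11052631578946 96 114 190
mark in seat [110.175   0.3   -36.   ]
mark in seat [103.599   0.047 -36.   ]
mark in seat [ 93.767  -0.44  -36.   ]
spot in tool [ 41.467  -0.448 -29.329] 619 322.94991922455574 177.10016155088854
scene 501 rim centre in seat [ 3.301 -2.553] -2.288829952101609
scene3 500 rim centre in seat [ 3.286 -2.753] -2.2588534454557845
top 913 rim centre in seat [-0.235  0.207] -0.5088575475796332
```

Request:
{"op": "arm_command", "data": {
  "plan": [
    [-1,-0.006,-0.0055,0.02,0],
    [-1,-0.006,-0.0055,0.02,0],
    [-1,0,0,0.02,0],
    [-1,0,0,0.015,0],
    [-1,0,0,0,0]
  ]
}}

```text
clock: 17.73
eef_pos: [596.4, 87.1, 189.1]
eef_rot: [2.758, -0.358, 1.074]
wrist_force: [-0.7, 0.3, -3.4]
finger_gap: 21.8
finger_force: 50.0
```

```bash
python3 s.py
```

```text
17.725 [596.352  87.144 189.077] [0.046 0.173 1.806 0.14  0.655 0.525] toolz [ 0.484  0.107 -0.868] want [ 0.487  0.111 -0.866]
angle of tool x about n vs marks -0.26965296627349966 F [-0.716  0.35  -3.403] [-0.188  0.709 -0.024] 21.754816989175435
tcp in seat [-1.459  0.911 45.5  ]
```

Request:
{"op": "arm_command", "data": {
  "plan": [
    [-1,0.0012,0.001,0.005,0],
    [-1,0,0,0.004,0],
    [-1,0,0,0.003,0],
    [-1,0,0,0,0]
  ]
}}

```text
clock: 18.23
eef_pos: [603.3, 88.8, 180.1]
eef_rot: [2.757, -0.359, 1.074]
wrist_force: [0.0, 0.1, -3.2]
finger_gap: 21.6
finger_force: 50.0
```

```bash
python3 s.py
```

```text
18.225 [603.272  88.763 180.121] [0.049 0.199 1.798 0.141 0.636 0.525] toolz [ 0.485  0.107 -0.868] want [ 0.487  0.111 -0.866]
angle of tool x about n vs marks -0.26960331159180895 F [ 0.037  0.108 -3.157] [-0.15   0.695 -0.041] 21.597595547705946
tcp in seat [-0.237 -0.245 34.192]
```

Request:
{"op": "arm_command", "data": {
  "plan": [
    [-1,0,0,0.002,0],
    [-1,0,0,0.002,0],
    [-1,0,0,0,0]
  ]
}}

```text
clock: 18.6
eef_pos: [605.2, 89.2, 176.6]
eef_rot: [2.757, -0.359, 1.074]
wrist_force: [-0.7, -0.0, -4.3]
finger_gap: 21.5
finger_force: 50.0
```

```bash
python3 s.py
```

```text
18.6 [605.213  89.164 176.603] [0.05  0.207 1.797 0.142 0.629 0.524] toolz [ 0.485  0.107 -0.868] want [ 0.487  0.111 -0.866]
angle of tool x about n vs marks -0.27161084793422 F [-0.665 -0.049 -4.305] [-0.153  0.742  0.02 ] 21.45508054205254
tcp in seat [-0.294 -0.244 30.154]
```

Request:
{"op": "arm_command", "data": {
  "plan": [
    [-1,0,0,0.0015,0],
    [-1,0,0,0.0015,0],
    [-1,0,0,0,0]
  ]
}}

```text
clock: 18.98
eef_pos: [606.9, 90.0, 175.8]
eef_rot: [2.755, -0.36, 1.075]
wrist_force: [-11.9, 2.0, 13.8]
finger_gap: 22.0
finger_force: 50.0
```

```bash
python3 s.py
```

```text
18.975 [606.893  89.963 175.812] [0.051 0.211 1.794 0.143 0.625 0.524] toolz [ 0.487  0.108 -0.867] want [ 0.487  0.111 -0.866]
angle of tool x about n vs marks -0.2602052708024203 F [-11.934   1.968  13.762] [0.248 1.666 0.259] 21.991970162570944
tcp in seat [ 0.826 -0.789 28.562]
```

Request:
{"op": "arm_command", "data": {
  "plan": [
    [-0.2,0,0,-0.001,0],
    [-0.2,0,0,0,0],
    [-0.2,0,0,0,0],
    [-0.2,0,0,0,0],
    [-0.2,0,0,0,0],
    [-0.2,0,0,0,0],
    [-0.2,0,0,0,0],
    [-0.2,0,0,0,0],
    [-0.2,0,0,0,0],
    [-0.2,0,0,0,0]
  ]
}}

```text
clock: 20.23
eef_pos: [606.2, 89.4, 175.0]
eef_rot: [2.757, -0.359, 1.074]
wrist_force: [-0.5, -0.0, 0.2]
finger_gap: 37.4
finger_force: 0.0
```

```bash
python3 s.py; python3 -c "
from h import *
for k in('scene','wrist'):
    c=eyes.camera(k);np.savez(k+'3.npz',**{k:np.array(v) for k,v in c.items()});cv2.imwrite(f'pics/{k}4.png',c['img'])
i=cv2.imread('pics/wrist4.png');q=cv2.imread('pics/scene4.png')[200:360,230:443]
cv2.imwrite('pics/c4.png',np.hstack([cv2.resize(i[60:300,180:460],(400,343)),cv2.resize(q,(400,343))]))"; python3 k.py
```

```text
20.225 [606.175  89.381 175.017] [0.05  0.211 1.796 0.142 0.625 0.524] toolz [ 0.485  0.107 -0.868] want [ 0.487  0.111 -0.866]
angle of tool x about n vs marks -0.2686645815489305 F [-0.511 -0.005  0.246] [-0.15   0.338  0.026] 37.447605518153324
tcp in seat [-0.251 -0.289 28.288]
mark px 319.02127659574467 95 113 94
mark in seat [ 89.819   3.118 -36.   ]
mark in seat [ 85.082   3.139 -36.   ]
mark in seat [ 78.     3.17 -36.  ]
spot in tool [ 41.893  -5.06  -29.376] 586 314.22525597269623 175.88737201365188
scene 501 rim centre in seat [ 3.301 -2.553] -2.288829952101609
scene3 328 rim centre in seat [ 0.12  -0.589] -2.08406808601338
top 913 rim centre in seat [-0.235  0.207] -0.5088575475796332
```

View pics/c4.png

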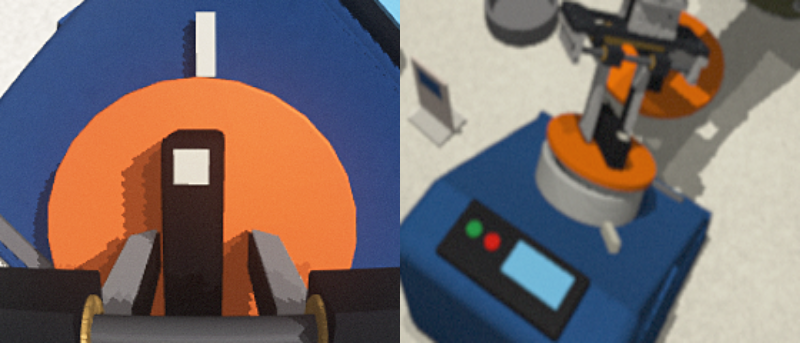

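The left half shows the hub resting in the collar. Its bar's spot is at (191,167) with the bar against the left finger, and the mark is at (205,45). I'll measure the bar angle.

```bash
python3 - <<'E'
from s import *
c=dict(np.load('wrist3.npz'));p,M=st();h=cv2.cvtColor(c['img'],cv2.COLOR_BGR2HSV)
def pl(pu,pv,P0):
    a=fray(c,pu,pv,0);e=np.array(c['eye']);d=a-e;return e+d*(((P0-e)@n)/(d@n))
for r in (165,180,200,215,230,245,255,265):
    row=h[r].astype(int);dark=np.where((row[250:380,2]<75)|(row[250:380,1]<60))[0]+250
    # contiguous run round 315
    l=rr=315
    while l-1 in dark:l-=1
    while rr+1 in dark:rr+=1
    print(r,l,rr,[(S.T@(pl(q,r,p-29*M[:,2])-C))[:2] for q in(l,rr)])
E
```

```text
165 293 336 [array([47.239, 14.894]), array([47.118, -6.059])]
180 293 335 [array([39.792, 15.055]), array([39.69 , -5.597])]
200 293 335 [array([29.648, 15.309]), array([29.571, -5.645])]
215 294 335 [array([21.826, 15.023]), array([21.768, -5.694])]
230 294 335 [array([13.772, 15.27 ]), array([13.732, -5.754])]
245 294 335 [array([ 5.433, 15.548]), array([ 5.414, -5.826])]
255 295 335 [array([-0.308, 15.222]), array([-0.317, -5.882])]
265 295 335 [array([-6.222, 15.437]), array([-6.217, -5.944])]
```

```bash
python3 - <<'E'
from s import *
for f in('scene3','wrist3'):
    c=dict(np.load(f+'.npz'));h=cv2.cvtColor(c['img'],cv2.COLOR_BGR2HSV)
    if f[0]=='w':
        v,u=np.mgrid[:400,:640];dx,dy=u-c['cx'],v-c['cy'];r=np.hypot(dx,dy)+1e-9;t=r/c['fx'];z=c['z_map'];k=np.tan(t)/r*z
        W=np.dstack([dx*k,dy*k,z])@rot(c['orientation']).T+c['eye'];W[z==0]=np.nan
    else: W=cloud(c)
    q=(W-C)@S
    m=(h[...,0]<20)&(h[...,1]>150)&(np.hypot(q[...,0],q[...,1])<90)&(abs(q[...,2]-20)<15)
    a=q[m];A=np.c_[a[:,:2],np.ones(len(a))]
    for _ in range(5):
        s=np.linalg.lstsq(A,a[:,2],rcond=None)[0];ok=abs(A@s-a[:,2])<3;A,a=A[ok],a[ok]
    print(f,len(a),'slopes deg',np.degrees(s[:2]),'height',s[2],'extent',np.percentile(a[:,0],[1,99]),np.percentile(a[:,1],[1,99]))
E
```

```text
scene3 851 slopes deg [-0.183 -3.044] height 20.337828229414693 extent [-54.278  72.719] [-67.876  66.505]
wrist3 19529 slopes deg [-0.047 -3.149] height 21.804339952511306 extent [-60.797  70.613] [-64.213  70.304]
```

The bar is in line within about 1°, and the hub rests on its key. I'll regrip, press lightly and turn.

Request:
{"op": "arm_command", "data": {
  "plan": [
    [-1,0,0,0,0],
    [-1,0,0,0,0],
    [-1,0,0,0,0],
    [-1,0,0,0,0],
    [-1,0,0,0.001,0.06],
    [-1,0,0,0,0.1],
    [-1,0,0,0,0.1],
    [-1,0,0,0,0.1],
    [-1,0,0,0,0.1]
  ]
}}

```text
clock: 21.45
eef_pos: [607.0, 89.5, 175.4]
eef_rot: [2.961, -0.492, 0.586]
wrist_force: [-8.4, -1.6, 9.4]
finger_gap: 21.5
finger_force: 50.0
```

```bash
python3 s.py
```

```text
21.45 [606.961  89.466 175.391] [0.05  0.212 1.795 0.142 0.624 0.987] toolz [ 0.487  0.107 -0.867] want [ 0.487  0.111 -0.866]
angle of tool x about n vs marks -26.769920909032656 F [-8.443 -1.627  9.427] [-0.318  0.797  0.319] 21.531211661572772
tcp in seat [ 0.297 -0.966 28.219]
```

Request:
{"op": "arm_command", "data": {
  "plan": [
    [-1,0,0,0.0005,0.06],
    [-1,0,0,0,0.06],
    [-1,0,0,0,0.06],
    [-1,0,0,0,0.06]
  ]
}}

```text
clock: 21.95
eef_pos: [607.1, 89.6, 174.6]
eef_rot: [3.093, -0.519, 0.315]
wrist_force: [0.5, -0.6, -3.2]
finger_gap: 21.9
finger_force: 50.0
```

Request:
{"op": "arm_command", "data": {
  "plan": [
    [-1,0,0,0,0.06],
    [-1,0,0,0,0.06],
    [-1,0,0,0,0.06]
  ]
}}

```text
clock: 22.32
eef_pos: [606.5, 89.5, 172.9]
eef_rot: [-3.087, -0.516, 0.107]
wrist_force: [0.7, -0.6, -4.4]
finger_gap: 21.7
finger_force: 50.0
```

```bash
python3 s.py
```

```text
22.325 [606.49   89.517 172.937] [0.05  0.215 1.796 0.142 0.623 1.405] toolz [ 0.484  0.107 -0.869] want [ 0.487  0.111 -0.866]
angle of tool x about n vs marks -50.804817032753824 F [ 0.732 -0.622 -4.39 ] [-0.104  0.715 -0.039] 21.737538953749795
tcp in seat [-0.735  0.284 26.317]
```

The support vanished around -40°, so the key looks to be over the slot. I'll probe down.

Request:
{"op": "arm_command", "data": {
  "plan": [
    [-1,0,0,0.002,0],
    [-1,0,0,0.002,0],
    [-1,0,0,0,0]
  ]
}}

```text
clock: 22.7
eef_pos: [608.8, 90.0, 169.8]
eef_rot: [-3.088, -0.517, 0.11]
wrist_force: [0.0, 0.0, -4.5]
finger_gap: 21.8
finger_force: 50.0
```

```bash
python3 s.py
```

```text
22.7 [608.781  89.963 169.832] [0.051 0.224 1.794 0.143 0.616 1.402] toolz [ 0.485  0.107 -0.868] want [ 0.487  0.111 -0.866]
angle of tool x about n vs marks -50.64865556570663 F [ 0.047  0.04  -4.525] [-0.164  0.712  0.022] 21.82186912756435
tcp in seat [-0.454 -0.099 22.462]
```

Request:
{"op": "arm_command", "data": {
  "plan": [
    [-1,0,0,0.002,0],
    [-1,0,0,0.002,0],
    [-1,0,0,0.0015,0],
    [-1,0,0,0,0]
  ]
}}

```text
clock: 23.2
eef_pos: [611.5, 90.6, 165.3]
eef_rot: [-3.088, -0.517, 0.109]
wrist_force: [-0.8, -0.1, -4.1]
finger_gap: 21.6
finger_force: 50.0
```

```bash
python3 s.py
```

```text
23.2 [611.523  90.583 165.333] [0.052 0.235 1.791 0.144 0.606 1.402] toolz [ 0.485  0.107 -0.868] want [ 0.487  0.111 -0.866]
angle of tool x about n vs marks -50.68794443503033 F [-0.835 -0.061 -4.108] [-0.13   0.687 -0.013] 21.616658035959578
tcp in seat [-0.324 -0.234 17.16 ]
```

Request:
{"op": "arm_command", "data": {
  "plan": [
    [-1,0,0,0.001,0],
    [-1,0,0,0.001,0],
    [-1,0,0,0.001,0],
    [-1,0,0,0,0]
  ]
}}

```text
clock: 23.7
eef_pos: [612.2, 90.6, 164.7]
eef_rot: [-3.088, -0.518, 0.109]
wrist_force: [-32.6, -7.6, 23.9]
finger_gap: 21.4
finger_force: 50.0
```

```bash
python3 s.py
```

```text
23.7 [612.247  90.65  164.658] [0.052 0.238 1.79  0.145 0.605 1.401] toolz [ 0.485  0.107 -0.868] want [ 0.487  0.111 -0.866]
angle of tool x about n vs marks -50.67294831930709 F [-32.578  -7.594  23.913] [-0.414  3.455  0.134] 21.38773610342538
tcp in seat [-0.188 -0.505 16.215]
```

Request:
{"op": "arm_command", "data": {
  "plan": [
    [0,0,0,0,0],
    [0,0,0,0,0],
    [0,0,0,0,0],
    [0,0,0,0,0],
    [0,0,0,-0.02,0],
    [0,0,0,-0.03,0],
    [0,0,0,-0.05,0],
    [0,0,0,-0.05,0],
    [0,0,0,0,0]
  ]
}}

```text
clock: 24.82
eef_pos: [540.4, 74.7, 297.0]
eef_rot: [-3.088, -0.524, 0.109]
wrist_force: [0.3, 0.7, -1.2]
finger_gap: 47.1
finger_force: 0.0
```

```bash
python3 s.py; python3 - <<'E'
from s import *
for f in('scene','wrist'):
    c=eyes.camera(f);cv2.imwrite(f'pics/{f}5.png',c['img']);h=cv2.cvtColor(c['img'],cv2.COLOR_BGR2HSV)
    if f[0]=='w':
        v,u=np.mgrid[:400,:640];dx,dy=u-c['cx'],v-c['cy'];r=np.hypot(dx,dy)+1e-9;t=r/c['fx'];z=c['z_map'];k=np.tan(t)/r*z
        W=np.dstack([dx*k,dy*k,z])@rot(c['orientation']).T+c['eye'];W[z==0]=np.nan
    else: W=cloud(c)
    q=(W-C)@S
    m=(h[...,0]<20)&(h[...,1]>150)&(np.hypot(q[...,0],q[...,1])<90)&(abs(q[...,2]-15)<15)
    a=q[m];A=np.c_[a[:,:2],np.ones(len(a))]
    for _ in range(5):
        s=np.linalg.lstsq(A,a[:,2],rcond=None)[0];ok=abs(A@s-a[:,2])<3;A,a=A[ok],a[ok]
    print(f,len(a),'slopes deg',np.degrees(s[:2]),'height',s[2])
cv2.imwrite('pics/c5.png',np.hstack([cv2.resize(cv2.imread(f'pics/{f}5.png'),(400,250)) for f in('scene','wrist')]))
E
```

```text
24.825 [540.382  74.657 296.991] [ 0.022 -0.062  1.797  0.124  0.892  1.417] toolz [ 0.491  0.107 -0.865] want [ 0.487  0.111 -0.866]
angle of tool x about n vs marks -50.666086618599444 F [ 0.284  0.673 -1.249] [-0.029  0.42  -0.06 ] 47.109815576824474
tcp in seat [  1.701  -1.931 167.632]
scene 1008 slopes deg [-0.12   0.024] height 8.041560364372929
wrist 10051 slopes deg [-0.035  0.033] height 9.418514650797237
```

View pics/c5.png

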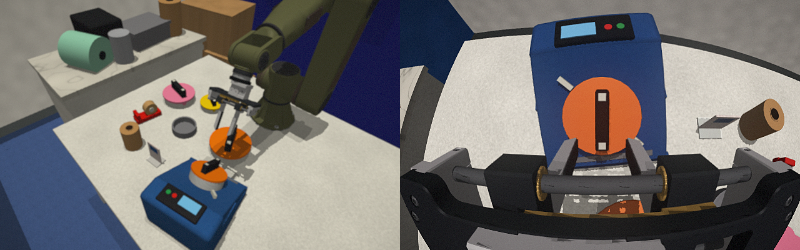

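The hub sits flat on the collar: in the wrist view it is at (602,115), with its disc top about 9.5 mm above the rim and no tilt. The arm is clear and the bystanders are undisturbed.

```bash
python3 -c "
from cell import ticket
print(ticket.sign_off())"
```

```text
the job is handed in; nothing more can be done
None
```

The hub was set on the collar in line with the marks, rested there about a second, then turned about 51° clockwise until its key dropped into the slot. It sits fully home and released, and the job was handed in at about 25 s of the 53 s allowed; no verdict came back.

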